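Slide the tip box down its loading lane

ROBOT

A 6-joint arm with a two-finger parallel gripper is mounted at the origin on a cart in front of the work surface, level with it; the furniture and walls round the work are solid. World frame = base frame: x ahead of the robot, y to its left, z up, the work surface at z = 0. Lengths are in mm, angles in rad, forces in N, time in s.
With the tool pointing down it reaches from about 225 to 725 mm from the base axis. Payload 3.1 kg.
Tool frame: the origin (TCP) lies midway between the tips of the shut fingers; the grasp point (between the pads) lies 19 mm behind it; z points along the fingers, y is the line along which they close (so a half turn about z gives the same grasp; the last joint's range is limited). The gripper opens to 85 mm and grips with 20 to 120 N. Pads are 22 mm wide; open, the fingers measure 114 mm over their backs; the gripper's body (76 mm by 85 mm) begins 54 mm behind the grasp point. The pads swing forward as they close: fully open they stand 13 mm farther back than shut.
Start: joints at [-1.393, 0.048, 0.099, 1.622, 0, 1.443], TCP at [158.039, -500.641, 231.312] pointing down, gripper open.
Joint ranges: [-2.91, 2.91], [-0.99, 1.94], [-1.21, 1.42], [-2.12, 2.29], [-1.49, 1.47], [-3.14, 3.14]. Speed limits (rad/s): [2.79, 2.79, 3.14, 3.14, 3.14, 3.14].

INTERFACE

Orientations are given as [roll, pitch, yaw] about the fixed x, y, z axes, in that order (R = Rz(yaw) Ry(pitch) Rx(roll)).
In Python, from plant import env gives the robot as it stands.
- The arm moves only by the tool apply_moves, never from a script. Its argument "plan" is a list that holds one entry, the list of rows, each a list of 7 numbers: the shift along the tool's x, y, z in units of 50 cm (1.0 is 50 cm), then the turn, a rotation vector about the tool's x, y, z in units of 180 degrees (1.0 is 180 degrees), then the opening, from -1 (shut) to 1 (fully open). A call has 1 to 8 rows; each row shifts and turns the commanded pose from where the row before left it, along the tool's axes as they then stand; what a row does not reach is not made up. A row lasts 1/10 s, in which the tool goes at most 50 mm and 8.59 degrees, less where a joint would pass 70% of its speed; a pose out of reach is approached as far as the arm can. A call with a number of a shift or a turn outside -1 to 1 is refused whole. A call with a gripper value outside its range is refused whole. The fingers move at their own pace and stop on an object; "newtons" is the grip in N (left out, the last holds). Time passes only in rows, so rows that do not move let the fingers close. It gives the time, the measured TCP pose, the force, the opening and the grip force at its end, in the units of the state.
- env.state(): the state, without advancing time (a new reading comes with each control period).
- env.get_image(name): name is "scene" or "top" or "wrist"; returns a dict with "frame" (400x640x3 uint8, blue, green, red), "fx", "fy", "cx", "cy" (pixels), "dist" ([k1, k2, p1, p2, k3] as OpenCV has them; the pictures are not rectified), "position" and "orientation" of the camera in the world; the wrist camera has in their place "mount" (4x4, takes a point from camera to tool coordinates, whose origin is the TCP and whose axes are the flange's). Camera axes: x right, y down, z forward; pixel columns grow to the right and rows downward; lengths in mm; the calibration is good to about 2 mm. A picture is of the moment at which its call begins: read the wrist's pose just before it. There is no depth.
- env.job_done(): hands the job in; it is judged then, once.
The state is a dict: "time_s": time; "q": joint angles; "joint_velocities": joint speeds; "tau": joint torques, N m; "tool_pos": TCP position; "tool_rot": TCP orientation; "force": force on the tool from outside, world axes, zero at the start; "ft_torque": the same for the moment, N m; "opening": finger opening in mm; "gripper_force": force on a finger pad.
Only numpy, scipy, OpenCV 4.12 (cv2) and the standard library are available. Lean on these libraries where they do the work, as an engineer would, in place of code of your own. Each camera call takes 0.05 s, during which the arm holds its last target. There are 200 camera calls.

TASK

Square up the closed pipette tip box in front of the loading lane, then push it gently along the bench, between the two guide rails, all the way in to the stop, without the box or the robot touching either rail. Only push it with the fingers: do not grip or lift it, keep it flat on the bench, and do not disturb the beaker, bottle and vial standing beside the lane. Leave the box there and back away.

Things in the scene. Friction and masses are not known exactly. Their poses are not given: they have to be found in the camera images.
- tip_box: Box to push: closed pipette tip box, blue base, clear lid that stays shut; walls 66 (x) x 120 (y) x 70 (z) mm, lid lip 74 mm across; 0.1 to 0.2 kg. Origin: centre of its underside. Long y axis roughly along the lane, +y end foremost, nose 15 to 45 mm short of the mouth, up to 12 mm off the centre line and 0.15 rad askew. Slides on the bench and stays where it is left.
- lane: Fixed loading lane: two low aluminium rails, a black rubber stop between their far ends, a cross bar behind. Open on top and at the mouth; the bench is its floor. Origin on the bench at the middle of the mouth (near ends of the rails); x runs into the lane, y to its left, z up. 82 mm clear between the rails: 8 mm to spare each side of the box. Stop face at x = 135 mm.
- rail_left: Left guide rail (lane's +y side), same frame as the lane: 12 mm wide, 28 mm high, inner face at y = +41 mm, from x = 0 to 147 mm, with two small screw feet on the outside reaching to y = +71 mm, 8 mm high.
- rail_right: Right guide rail, mirror image: inner face at y = -41 mm, same frame as the lane.
- stop: Black rubber end stop between the rails, 34 mm high, near face at x = 135 mm in the lane's frame (this body's frame is the lane's). The box's centre is at x = 75 mm when its nose meets it.
- beaker: Bystander: small glass beaker, 46 mm across, 57 mm high, origin at the centre of its underside. On the bench to the right of the lane.
- bottle: Bystander: small white lab bottle, 42 mm across, 85 mm high, origin at the centre of its underside. To the right of the lane.
- vial: Bystander: glass vial with black cap, 27 mm across, 61 mm high, origin at the centre of its underside. To the right of the lane.

How it is judged (in metres and radians):
On the way:
1. the box's nose is between the rails, the box straight in the lane (x of tip_box in the frame of lane above -0.04 m and y of tip_box in the frame of lane between -0.009 and 0.009 m and angle between the y axis of tip_box and the x axis of lane, either way round below 0.12 rad), for 0.1 s.
At the end, for the whole second after the job is handed in: The tip box stands flat and still on the bench between the rails, its nose within 8 mm of the stop, within 9 mm of the lane's centre line and 0.12 rad of its direction, touching neither rail; the beaker, bottle and vial are upright within 10 mm of where they stood (x of tip_box in the frame of lane above 0.067 m and y of tip_box in the frame of lane between -0.009 and 0.009 m and angle between the y axis of tip_box and the x axis of lane, either way round below 0.12 rad and height (world z) of tip_box below 0.004 m and angle between tip_box's own z axis and vertical below 0.05 rad and linear speed of tip_box below 0.01 m/s and contact force between anything else and rail_left below 0.3 N and contact force between anything else and rail_right below 0.3 N and distance of each of beaker, bottle, vial from where it was at the start of the episode below 0.01 m and angle between each of beaker, bottle, vial's own z axis and vertical below 0.1 rad).
It fails at once if a rail is touched by the box or the robot (over 0.3 N) (contact force between anything else and rail_left above 0.3 N or contact force between anything else and rail_right above 0.3 N).
It fails at once if the box is lifted (over 8 mm) or tipped (over 0.15 rad) (height (world z) of tip_box above 0.008 m or angle between tip_box's own z axis and vertical above 0.15 rad).
It fails at once if the box is pushed hard or squeezed (over 30 N from the fingers, or against the stop) (contact force between any of the fingers, stop and tip_box above 30 N).
It fails at once if the beaker, bottle or vial is moved by more than 10 mm or tipped (not (distance of each of beaker, bottle, vial from where it was at the start of the episode below 0.01 m and angle between each of beaker, bottle, vial's own z axis and vertical below 0.1 rad)).
It also fails if it takes over 67 s, if anything falls off the work surface, if the arm or the gripper's body presses on something with over 40 N, if the wrist force passes 120 N, or if a joint passes its speed limit or range.

## Working session

There is one attempt and no reset: what is moved stays moved. The work goes in short steps, Python scripts to look and compute and a tool call to move; the robot and the scene stay as the last step left them, time stands still between calls to the robot, and variables do not carry over. Pictures are saved under pics/ and viewed, at most 10 in all, crops included, and the job is handed in when it is done.

Besides the shell and the picture viewer there is one more tool, called after ">>>" by a JSON object that holds its "op" and its "data", one argument or row to a line. apply_moves: Moves the arm, as the interface text tells. Shifts and turns lie within -1 to 1; 1 stands for 50 cm of shift or 180 degrees of turn. Its arguments: {"type":"object","properties":{"plan":{"type":"array"},"newtons":{"type":"number"}},"required":["plan"]}

```bash
mkdir -p pics
cat > h.py <<'E'
import numpy as np, cv2
from scipy.spatial.transform import Rotation as R
from plant import env
def snap(n,f):
    s=env.state(); im=env.get_image(n); cv2.imwrite(f'pics/{f}.png',im['frame'])
    np.save(f'pics/{f}.npy',dict(im={k:v for k,v in im.items() if k!='frame'},s=s),allow_pickle=True); return im,s
def world(f,uv,z):
    d=np.load(f'pics/{f}.npy',allow_pickle=True).item(); im=d['im']; s=d['s']
    K=np.array([[im['fx'],0,im['cx']],[0,im['fy'],im['cy']],[0,0,1.]])
    p=cv2.undistortPoints(np.array(uv,float).reshape(-1,1,2),K,np.array(im['dist'],float)).reshape(-1,2)
    if 'mount' in im:
        T=np.eye(4);T[:3,:3]=R.from_euler('xyz',s['tool_rot']).as_matrix();T[:3,3]=s['tool_pos'];T=T@np.array(im['mount']);Rm=T[:3,:3];c=T[:3,3]
    else:
        o=np.array(im['orientation'],float);Rm=o if o.shape==(3,3) else R.from_euler('xyz',o).as_matrix();c=np.array(im['position'],float)
    d=np.c_[p,np.ones(len(p))]@Rm.T
    z=np.broadcast_to(z,len(p))
    return c+d*((z-c[2])/d[:,2])[:,None]
E
python3 - <<'E'
from h import *
im,s=snap('top','top0'); print({k:v for k,v in im.items() if k!='frame'}); print(s['tool_pos'],s['tool_rot'],s['opening'],s['time_s'])
snap('scene','scene0')
E
```

```text
{'fx': 432.74034426521627, 'fy': 432.74034426521627, 'cx': 315.1573641485972, 'cy': 204.42272347225182, 'dist': array([-0.0911357,  0.       ,  0.       ,  0.       ,  0.       ]), 'position': array([ 427.45837521, -426.43381994,  876.94826475]), 'orientation': array([-3.06662663,  0.00612665, -1.57752714])}
[ 157.9356477  -500.02121722  230.11319369] [-3.13922945e+00 -3.22464394e-04  3.05792273e-01] 85.24311977286617 0.0
```

View pics/top0.png

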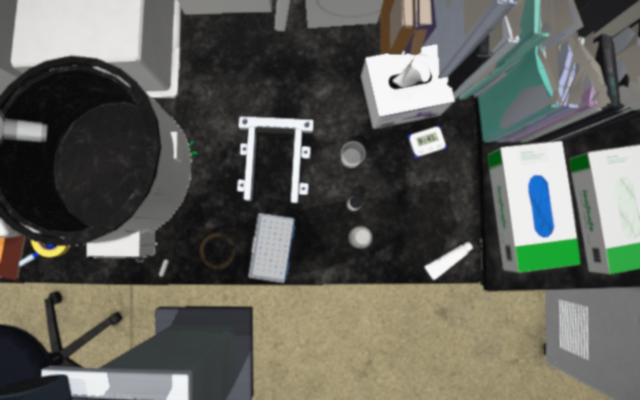

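View pics/scene0.png

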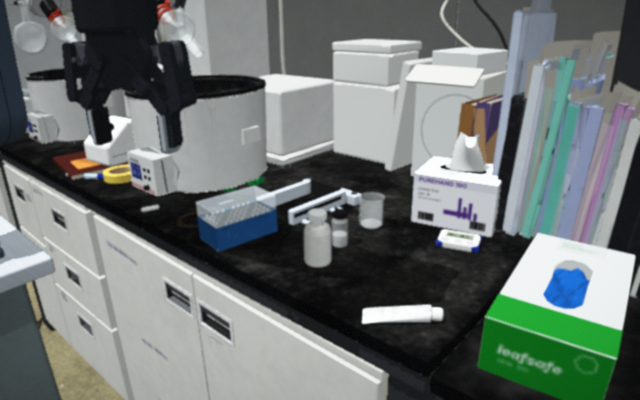

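The top view shows the lane with its mouth at about (248–300, 200), the box at about (272, 248), and the beaker, vial and bottle at (352,153), (354,203) and (360,237). I'll enlarge this part.

Run:
```python
import cv2
i=cv2.imread('pics/top0.png')[105:295,225:385]
cv2.imwrite('pics/c0.png',cv2.resize(i,None,fx=3.15,fy=3.15,interpolation=cv2.INTER_CUBIC))
```

```text
(no output)
```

View pics/c0.png

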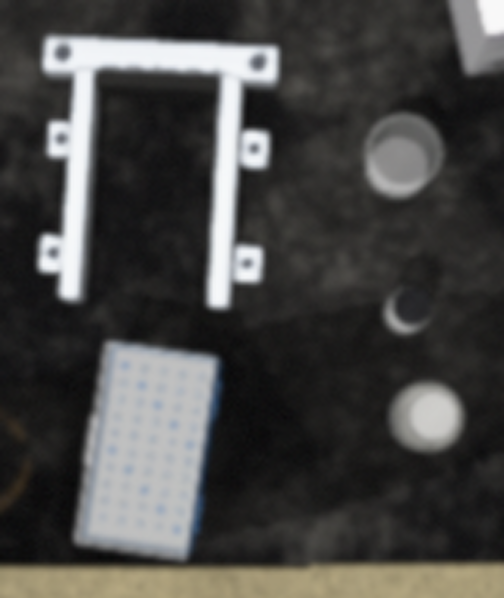

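```bash
cat > m.py <<'E'
from h import *
f=lambda a:np.array(a,float)/3.15+np.array([225,105])-.34
r=world('top0',f([[83,299],[97,70],[207,307],[219,75]]),28)
b=world('top0',f([[105,342],[219,355],[188,558],[75,545]]),70)
o=world('top0',f([[402,180],[400,327],[425,440]]),0)
print(r.round(1),b.round(1),o.round(1),sep='\n')
d=(r[1]-r[0])/np.linalg.norm(r[1]-r[0])+(r[3]-r[2])/np.linalg.norm(r[3]-r[2]); th=np.arctan2(d[1],d[0])
n=(r[0]+r[2])[:2]/2
print('lane',n,th,np.linalg.norm(r[0]-r[2]))
ax=(b[0]+b[1]-b[2]-b[3])[:2]; tb=np.arctan2(ax[1],ax[0]); c=b.mean(0)[:2]
M=np.array([[np.cos(th),np.sin(th)],[-np.sin(th),np.cos(th)]])
print('box',c,tb,np.linalg.norm(ax)/2,np.linalg.norm(b[0]-b[1]),'inlane',M@(c-n),tb-th)
print('others in lane',(o[:,:2]-n)@M.T)
E
python3 m.py
```

```text
[[ 501.8 -295.    28. ]
 [ 648.1 -303.    28. ]
 [ 496.2 -372.9   28. ]
 [ 643.9 -380.7   28. ]]
[[ 472.3 -314.8   70. ]
 [ 464.2 -382.6   70. ]
 [ 344.8 -363.9   70. ]
 [ 352.6 -297.1   70. ]]
[[ 580.4 -498.2    0. ]
 [ 484.6 -495.6    0. ]
 [ 411.8 -510.7    0. ]]
lane [ 498.95389026 -333.96550984] -0.05360733678786805 78.03866484890622
box [ 408.46159851 -339.58906808] -0.15097975669562652 120.94973182346072 68.2784647269243 inlane [-90.06097732 -10.46420748] -0.09737241990775847
others in lane [[  90.13408133 -159.60947033]
 [  -5.6912164  -162.12908712]
 [ -77.52755674 -181.16506997]]
```

Working estimates: lane origin (499,-334) with yaw -0.054. In the lane frame the box is at (-90,-10.5) and askew by -0.10. I'll square it with a two-finger side push from its right side, then push it in from behind.

>>> {"op": "apply_moves", "data": {
  "plan": [
    [[0.0876,-0.0041,0,0,0,0,1],[0.0876,-0.0041,0,0,0,0,1],[0.0876,-0.0041,0,0,0,0,1],[0.0876,-0.0041,0,0,0,0,1],[0.0876,-0.0041,0,0,0,0,1],[0.0876,-0.0041,0,0,0,0,1],[0,0,0,0,0,0,1]]
  ]
}}

```text
time_s: 0.8
tool_pos: [409.1, -407.0, 229.9]
tool_rot: [-3.139, -0.002, 0.312]
force: [0.2, 0.1, -0.3]
opening: 85.5
gripper_force: 0.0
```

>>> {"op": "apply_moves", "data": {
  "plan": [
    [[0,0,0.03,0,0,-0.047,1],[0,0,0.03,0,0,-0.047,1],[0,0,0.03,0,0,-0.047,1],[0,0,0.03,0,0,-0.047,1],[0,0,0.03,0,0,-0.047,1],[0,0,0.03,0,0,-0.047,1],[0,0,0.03,0,0,-0.047,1],[0,0,0,0,0,-0.047,1]]
  ]
}}

```text
time_s: 1.6
tool_pos: [402.7, -408.3, 122.6]
tool_rot: [-3.137, -0.005, 1.492]
force: [-0.3, 0.8, -0.1]
opening: 85.3
gripper_force: 0.0
```

Run:
```python
from h import *
im,s=snap('wrist','w1'); print(s['tool_pos'],s['tool_rot'],np.round(im['mount'],3))
```

```text
[ 402.74527264 -408.33093107  122.64917649] [-3.13683867 -0.00461991  1.49237294] [[   0.      -0.955   -0.297   77.369]
 [   1.      -0.       0.      -1.002]
 [  -0.      -0.297    0.955 -142.788]
 [   0.       0.       0.       1.   ]]
```

View pics/w1.png

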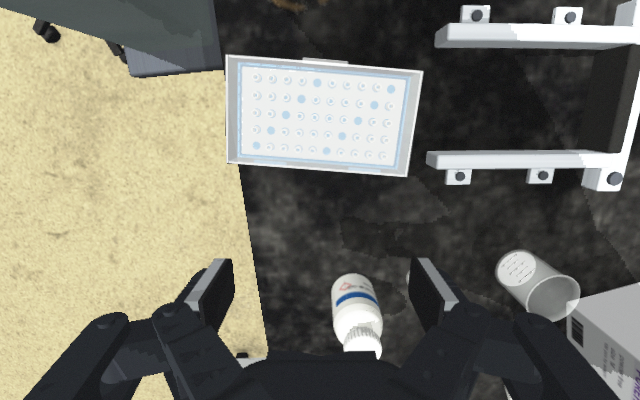

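The wrist view shows the box top with corners near (423,70), (407,176), (228,163) and (226,55). The rail ends are near (436,40) and (428,158). I'll enlarge these.

Run:
```python
import cv2
i=cv2.imread('pics/w1.png')[0:200,215:640]
cv2.imwrite('pics/c1.png',cv2.resize(i,(799,376),interpolation=cv2.INTER_CUBIC))
```

```text
(no output)
```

View pics/c1.png

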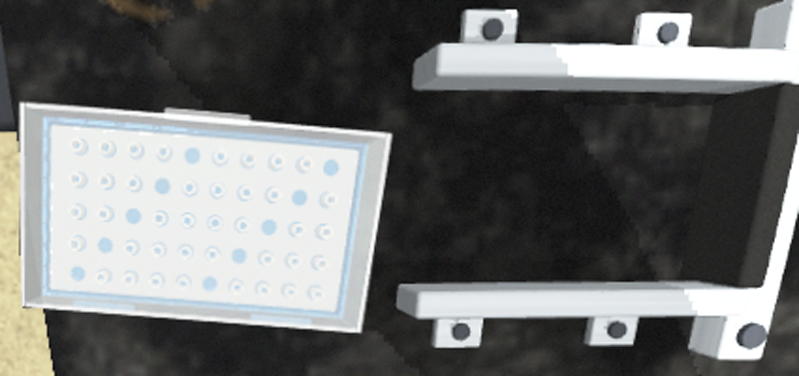

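```bash
cat > m2.py <<'E'
from h import *
f=lambda a:np.array(a,float)/1.88+np.array([215,0])-.25
r=world('w1',f([[415,89],[715,94],[402,284],[690,283]]),0)
b=world('w1',f([[391,134],[361,332],[22,306],[20,102]]),70)
print(r.round(1),b.round(1),world('w1',[[357,277]],0),sep='\n')
d=(r[1]-r[0])/np.linalg.norm(r[1]-r[0])+(r[3]-r[2])/np.linalg.norm(r[3]-r[2]); th=np.arctan2(d[1],d[0])
n=(r[0]+r[2])[:2]/2
M=np.array([[np.cos(th),np.sin(th)],[-np.sin(th),np.cos(th)]])
print('lane',n,th,'rails',(r[:,:2]-n)@M.T)
ax=(b[0]+b[1]-b[2]-b[3])[:2]; tb=np.arctan2(ax[1],ax[0]); c=b.mean(0)[:2]
print('box',c,tb,np.linalg.norm(ax)/2,np.linalg.norm(b[0]-b[1]),'inlane',M@(c-n),tb-th)
E
python3 m2.py
```

```text
[[ 502.9 -288.4    0. ]
 [ 637.  -297.4    0. ]
 [ 498.6 -371.4    0. ]
 [ 637.8 -380.5    0. ]]
[[ 470.5 -312.7   70. ]
 [ 460.7 -376.8   70. ]
 [ 343.4 -358.4   70. ]
 [ 353.4 -293.9   70. ]]
[[ 430.56140869 -491.19258192    0.        ]]
lane [ 500.72129878 -329.92013909] -0.06597582310615693 rails [[ -0.58794769  41.57653274]
 [133.7896158   41.4783812 ]
 [  0.58794769 -41.57653274]
 [140.1154282  -41.47461962]]
box [ 407.00740283 -335.43901283] -0.15695263725286357 118.67030776378947 64.85702648805771 inlane [-93.14616242 -11.68523372] -0.09097681414670664
```

>>> {"op": "apply_moves", "data": {
  "plan": [
    [[0,0,0.036,0,0,-0.005,1],[0,0,0.036,0,0,0,1],[0,0,0.036,0,0,0,1],[0,0,0.036,0,0,0,1],[0,0,0.036,0,0,0,1],[0,0,0.034,0,0,0,1],[0,0,0,0,0,0,1],[0.014,0,0,0,0,0,1]]
  ]
}}

```text
time_s: 2.45
tool_pos: [404.9, -403.3, 19.3]
tool_rot: [-3.141, 0.0, 1.5]
force: [1.0, 0.0, 0.2]
opening: 85.5
gripper_force: 0.0
```

>>> {"op": "apply_moves", "data": {
  "plan": [
    [[0.01,0,0,0,0,0,1],[0.006,0,0,0,0,0,1],[0.006,0,0,0,0,0,1],[0.006,0,0,0,0,0,1],[0.006,0,0,0,0,0,1],[0.006,0,0,0,0,0,1],[0.006,0,0,0,0,0,1],[0,0,0,0,0,0,1]]
  ]
}}

```text
time_s: 3.25
tool_pos: [407.0, -379.5, 19.3]
tool_rot: [-3.142, -0.0, 1.503]
force: [0.1, 0.8, 0.3]
opening: 85.3
gripper_force: 0.0
```

Run:
```python
from h import *
im,s=snap('top','top1'); snap('wrist','w2'); print(s['tool_pos'],s['tool_rot'],s['force'])
a=cv2.imread('pics/w2.png'); b=cv2.imread('pics/top1.png')[140:295,215:325]
cv2.imwrite('pics/c2.png',np.hstack([cv2.resize(a,(480,300)),cv2.resize(b,(213,300),interpolation=cv2.INTER_CUBIC)]))
```

```text
[ 407.00490441 -379.4835201    19.34535349] [-3.14152690e+00 -2.07779776e-04  1.50303182e+00] [0.05848655 0.78451647 0.26108272]
```

View pics/c2.png

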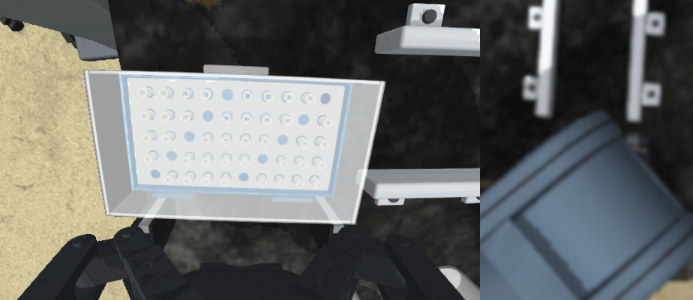

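```bash
cat > m3.py <<'E'
from h import *
f=lambda a:np.array(a,float)*4/3
b=world('w2',f([[385,81],[355,224],[108,214],[85,70]]),70)
r=world('w2',f([[376,52],[479,54.5],[358,169.5],[479,169]]),0)
print(b.round(1),r.round(1))
th=-.064;n=(r[0]+r[2])[:2]/2
M=np.array([[np.cos(th),np.sin(th)],[-np.sin(th),np.cos(th)]])
ax=(b[0]+b[1]-b[2]-b[3])[:2]; tb=np.arctan2(ax[1],ax[0]); c=b.mean(0)[:2]
print(n,np.arctan2(*(r[1]-r[0])[1::-1]),np.arctan2(*(r[3]-r[2])[1::-1]),(r[:,:2]-n)@M.T)
print('box',c,tb,np.linalg.norm(ax)/2,np.linalg.norm(b[0]-b[1]),'inlane',M@(c-n),tb-th)
s=np.load('pics/w2.npy',allow_pickle=True).item()['s'];print('tool',M@(s['tool_pos'][:2]-n))
E
python3 m3.py
```

```text
[[ 468.  -305.    70. ]
 [ 461.4 -370.    70. ]
 [ 344.6 -356.7   70. ]
 [ 350.9 -292.9   70. ]] [[ 503.1 -287.9    0. ]
 [ 577.8 -292.2    0. ]
 [ 497.4 -372.     0. ]
 [ 598.2 -378.9    0. ]]
[ 500.22955274 -329.93256485] -0.057879533700070554 -0.06884095445293138 [[  0.13851731  42.15297735]
 [ 74.97267759  42.61100302]
 [ -0.13851731 -42.15297735]
 [100.95208647 -42.64235618]]
box [ 406.21043159 -331.14112937] -0.1084842212954794 117.63455027709311 65.32725603031935 inlane [-93.74934037  -7.21920706] -0.044484221295479395
tool [-89.95701852 -55.46667392]
```

>>> {"op": "apply_moves", "data": {
  "plan": [
    [[0.004,0,0,0,0,0,1],[0.004,0,0,0,0,0,1],[0.004,0,0,0,0,0,1],[0.004,0,0,0,0,0,1],[0.003,0,0,0,0,0,1],[0,0,0,0,0,0,1]]
  ]
}}

```text
time_s: 3.95
tool_pos: [407.6, -370.0, 19.3]
tool_rot: [-3.141, -0.0, 1.503]
force: [0.2, 0.0, -0.8]
opening: 85.0
gripper_force: 0.0
```

Run:
```python
from h import *
im,s=snap('wrist','w3'); print(s['tool_pos'],s['tool_rot'],s['force'])
a=cv2.imread('pics/w3.png')[60:320,100:640]
cv2.imwrite('pics/c3.png',cv2.resize(a,None,fx=1.48,fy=1.48,interpolation=cv2.INTER_CUBIC))
```

```text
[ 407.60505422 -370.02465275   19.29557466] [-3.14148075e+00 -3.36029887e-04  1.50302766e+00] [ 0.16821683  0.0352808  -0.78246419]
```

View pics/c3.png

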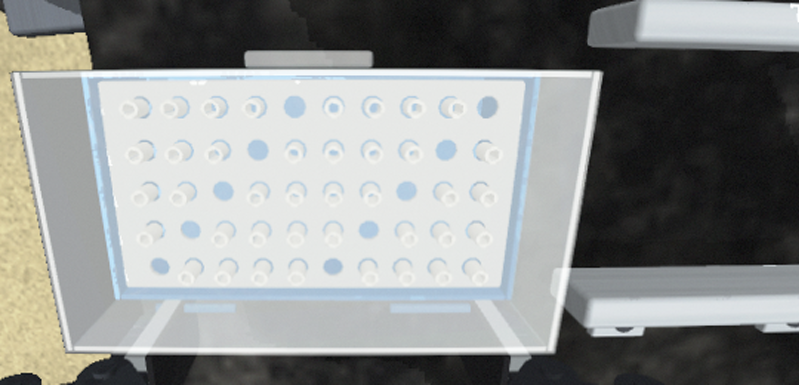

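The box now looks square to the tool. Its top corners are at crop positions (601,72), (555,352), (67,350) and (13,72), and the rail inner feet are at (589,47) and (554,268).

```bash
sed -e "s/'w2'/'w3'/g; s/pics\/w2/pics\/w3/" -e "s/f=lambda.*/f=lambda a:np.array(a,float)\/1.48+np.array([100,60])-.16/" -e 's/\[\[385.*70\]\]/[[601,72],[555,352],[67,350],[13,72]]/' -e 's/\[\[376.*169\]\]/[[589,47],[798,51],[554,269],[798,267]]/' m3.py > m4.py; python3 m4.py
```

```text
[[ 466.5 -295.5   70. ]
 [ 462.6 -360.2   70. ]
 [ 344.5 -351.7   70. ]
 [ 349.  -287.4   70. ]] [[ 502.9 -289.     0. ]
 [ 581.1 -293.6    0. ]
 [ 497.1 -372.3    0. ]
 [ 601.9 -379.5    0. ]]
[ 500.01628647 -330.67081196] -0.05884131746931063 -0.06859190749919963 [[  0.22239606  41.77099633]
 [ 78.51943853  42.1749095 ]
 [ -0.22239606 -41.77099633]
 [104.84868043 -42.25347639]]
box [ 405.64720017 -323.71002396] -0.07027676781524396 118.08138205622639 64.7546327733024 inlane [-94.62107074   0.91103785] -0.006276767815243958
tool [-89.70511187 -45.18355381]
```

>>> {"op": "apply_moves", "data": {
  "plan": [
    [[-0.02,0,0,0,0,0,1],[-0.03,0,0,0,0,0,1],[0,0,-0.06,0,0,0,1],[0,0,-0.09,0,0,0,1],[0,0,-0.09,0,0,0,1],[0.0469,-0.0636,0,0,0,0,1],[0.0469,-0.0636,0,0,0,0,1],[0.0469,-0.0636,0,0,0,0,1]]
  ]
}}

```text
time_s: 4.8
tool_pos: [314.9, -319.7, 140.3]
tool_rot: [3.141, 0.002, 1.502]
force: [-0.4, -0.1, 0.7]
opening: 85.6
gripper_force: 0.0
```

>>> {"op": "apply_moves", "data": {
  "plan": [
    [[0,0,0,0,0,0.046,-0.3],[0,0,0,0,0,0.046,-0.3],[0,0,0,0,0,0.046,-0.3],[0,0,0,0,0,0.046,-0.3],[0,0,0,0,0,0.046,-0.3],[0,0,0,0,0,0.046,-0.3],[0,0,0,0,0,0.046,-0.3],[0,0,0,0,0,0.046,-0.3]]
  ]
}}

```text
time_s: 5.6
tool_pos: [315.5, -320.1, 139.7]
tool_rot: [3.141, 0.0, 0.34]
force: [-0.7, -0.7, 0.7]
opening: 29.8
gripper_force: 0.0
```

>>> {"op": "apply_moves", "data": {
  "plan": [
    [[0,0,0,0,0,0.044,-0.3],[0,0,0,0,0,0.044,-0.3],[0,0,0,0,0,0.043,-0.3],[0,0,0,0,0,0,-0.3],[0,0,0,0,0,0,-0.3]]
  ]
}}

```text
time_s: 6.1
tool_pos: [315.5, -319.5, 139.5]
tool_rot: [3.141, -0.0, -0.063]
force: [-0.3, 0.5, -0.2]
opening: 30.0
gripper_force: 0.0
```

>>> {"op": "apply_moves", "data": {
  "plan": [
    [[0,-0.003,0.06,0,0,0,-0.3],[0,0,0.08,0,0,0,-0.3],[0,0,0.08,0,0,0,-0.3],[0.01,0,0,0,0,0,-0.3],[0.01,0,0,0,0,0,-0.3],[0.006,0,0,0,0,0,-0.3],[0.006,0,0,0,0,0,-0.3],[0.006,0,0,0,0,0,-0.3]]
  ]
}}

```text
time_s: 6.9
tool_pos: [336.0, -320.2, 31.8]
tool_rot: [3.138, -0.002, -0.065]
force: [-1.1, -1.0, 0.5]
opening: 29.8
gripper_force: 0.7
```

>>> {"op": "apply_moves", "data": {
  "plan": [
    [[0.007,0,0,0,0,0,-0.3],[0.008,0,0,0,0,0,-0.3],[0.008,0,0,0,0,0,-0.3],[0.008,0,0,0,0,0,-0.3],[0.008,0,0,0,0,0,-0.3],[0.008,0,0,0,0,0,-0.3],[0.008,0,0,0,0,0,-0.3],[0,0,0,0,0,0,-0.3]]
  ]
}}

```text
time_s: 7.7
tool_pos: [362.5, -320.9, 30.4]
tool_rot: [3.14, -0.0, -0.065]
force: [-2.1, -0.0, 5.2]
opening: 30.0
gripper_force: 1.3
```

Run:
```python
from h import *
im,s=snap('wrist','w4'); print(s['tool_pos'],s['tool_rot'],s['force'])
cv2.imwrite('pics/c4.png',cv2.resize(im['frame'],(800,500),interpolation=cv2.INTER_CUBIC))
```

```text
[ 362.47870026 -320.86974805   30.35888069] [ 3.14010234e+00 -2.78929669e-04 -6.48890777e-02] [-2.14630526e+00 -1.68030979e-03  5.18637332e+00]
```

View pics/c4.png

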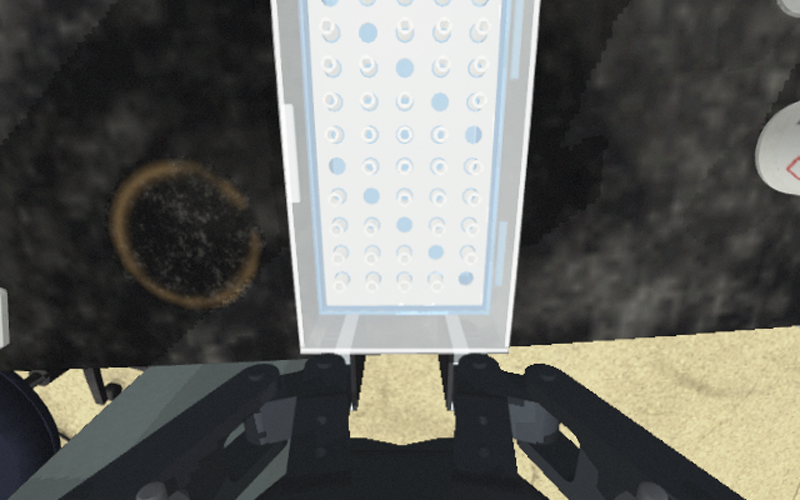

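The 5 N upward force suggests the fingertips are resting on the box's lip. I'll lift slightly, back off, go lower and resume.

>>> {"op": "apply_moves", "data": {
  "plan": [
    [[0,0,-0.016,0,0,0,-0.3],[-0.02,0,0,0,0,0,-0.3],[-0.03,0,0,0,0,0,-0.3],[0,0,0.02,0,0,0,-0.3],[0,0,0.02,0,0,0,-0.3],[0,0,0,0,0,0,-0.3]]
  ]
}}

```text
time_s: 8.35
tool_pos: [336.0, -316.9, 14.8]
tool_rot: [-3.138, 0.002, -0.065]
force: [-0.2, -0.1, -0.2]
opening: 29.8
gripper_force: 0.0
```

>>> {"op": "apply_moves", "data": {
  "plan": [
    [[0.01,0,0,0,0,0,-0.3],[0.008,0,0,0,0,0,-0.3],[0.008,0,0,0,0,0,-0.3],[0.008,0,0,0,0,0,-0.3],[0.008,0,0,0,0,0,-0.3],[0.008,0,0,0,0,0,-0.3],[0.008,0,0,0,0,0,-0.3],[0,0,0,0,0,0,-0.3]]
  ]
}}

```text
time_s: 9.15
tool_pos: [366.6, -320.5, 17.4]
tool_rot: [3.142, -0.0, -0.064]
force: [0.3, 0.2, -0.3]
opening: 29.8
gripper_force: 0.0
```

Run:
```python
from h import *
im,s=snap('top','top2'); snap('scene','sc2'); snap('wrist','w5')
w=cv2.imread('pics/w5.png'); 
print(s['tool_pos'],s['tool_rot'],s['force'],s['time_s'])
a=cv2.imread('pics/top2.png')[105:295,225:325]
b=cv2.imread('pics/sc2.png')[150:270,180:380]
cv2.imwrite('pics/c5.png',np.hstack([cv2.resize(a,(263,500),interpolation=cv2.INTER_CUBIC),np.vstack([cv2.resize(b,(500,250)),cv2.resize(w,(500,250))])]))
```

```text
[ 366.59663247 -320.48168751   17.35520147] [ 3.14153293e+00 -4.47843989e-04 -6.44325869e-02] [ 0.28016367  0.21774488 -0.33773843] 9.15
```

View pics/c5.png

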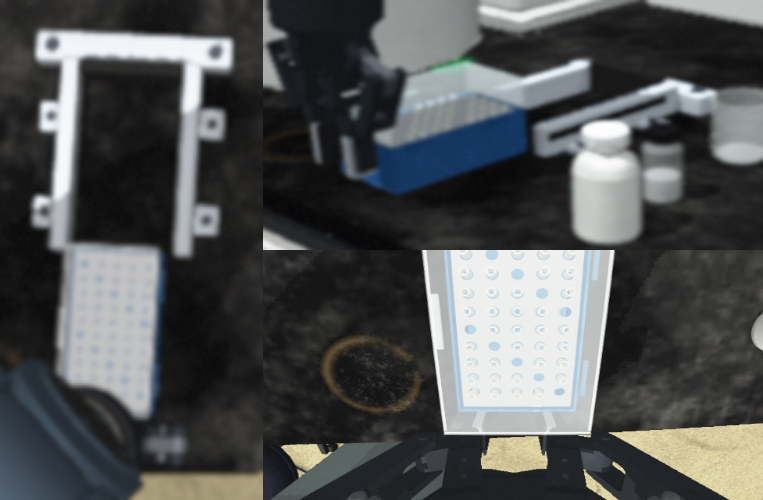

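```bash
cat > m5.py <<'E'
from h import *
f=lambda a:np.array(a,float)/2.63+np.array([225,105])-.3
r=world('top2',f([[70,249],[79,64],[173,256],[184,66]]),28)
b=world('top2',f([[67,243],[160,247],[150,418],[57,405]]),70)
th=-.064;n=np.array([500.2,-330.3])
M=np.array([[np.cos(th),np.sin(th)],[-np.sin(th),np.cos(th)]])
print('top rails',((r[:,:2]-n)@M.T).round(1).tolist(),'box top',((b[:,:2]-n)@M.T).round(1).tolist())
b=world('w4',np.array([[301,354],[508,352],[272,1],[540,1]])/1.25,70)
print('w4',((b[:,:2]-n)@M.T).round(1).tolist())
f=lambda a:(np.array(a,float)-[263,250])*[1.28,1.6]
b=world('w5',f([[444,433],[592,433],[424,251],[613,251]]),70)
print('w5',((b[:,:2]-n)@M.T).round(1).tolist())
for k in('w4','w5'):print('tool',M@(np.load(f'pics/{k}.npy',allow_pickle=True).item()['s']['tool_pos'][:2]-n))
E
python3 m5.py
```

```text
top rails [[-0.3, 34.7], [141.3, 37.8], [-1.1, -43.0], [144.0, -42.3]] box top [[0.6, 30.5], [1.5, -36.2], [-119.8, -36.6], [-114.6, 29.8]]
w4 [[-127.5, 33.5], [-126.9, -31.2], [-31.0, 33.2], [-31.0, -31.5]]
w5 [[-119.5, 33.6], [-119.6, -31.9], [-31.5, 33.0], [-31.5, -30.9]]
tool [-138.04246697    0.60279811]
tool [-134.34182792    1.27479626]
```

>>> {"op": "apply_moves", "data": {
  "plan": [
    [[0.008,0,0,0,0,0,-0.3],[0.008,0,0,0,0,0,-0.3],[0.008,0,0,0,0,0,-0.3],[0.008,0,0,0,0,0,-0.3],[0.008,0,0,0,0,0,-0.3],[0.008,0,0,0,0,0,-0.3],[0.008,0,0,0,0,0,-0.3],[0.008,0,0,0,0,0,-0.3]]
  ]
}}

```text
time_s: 10.1
tool_pos: [398.3, -322.5, 17.3]
tool_rot: [-3.142, 0.0, -0.065]
force: [-1.4, 0.3, 0.2]
opening: 29.9
gripper_force: 0.0
```

>>> {"op": "apply_moves", "data": {
  "plan": [
    [[0.008,0,0,0,0,0,-0.3],[0.008,0,0,0,0,0,-0.3],[0.008,0,0,0,0,0,-0.3],[0.008,0,0,0,0,0,-0.3],[0.008,0,0,0,0,0,-0.3],[0.008,0,0,0,0,0,-0.3],[0.008,0,0,0,0,0,-0.3],[0,0,0,0,0,0,-0.3]]
  ]
}}

```text
time_s: 10.9
tool_pos: [426.6, -324.5, 17.5]
tool_rot: [3.141, -0.001, -0.064]
force: [1.0, 0.6, -0.5]
opening: 29.8
gripper_force: 0.0
```

Run:
```python
from h import *
im,s=snap('wrist','w6'); snap('top','top3')
n=np.array([500.2,-330.3]);th=-.064
M=np.array([[np.cos(th),np.sin(th)],[-np.sin(th),np.cos(th)]])
print('tool',M@(s['tool_pos'][:2]-n),s['tool_rot'],s['force'],s['time_s'])
a=cv2.imread('pics/top3.png')[105:275,225:325]
cv2.imwrite('pics/c6.png',np.hstack([cv2.resize(a,(294,500),interpolation=cv2.INTER_CUBIC),cv2.resize(im['frame'],(500,500))]))
```

```text
tool [-73.78108838   1.09847587] [ 3.14135204e+00 -7.80054755e-04 -6.44386024e-02] [ 0.95815612  0.60952996 -0.52247827] 10.9
```

View pics/c6.png

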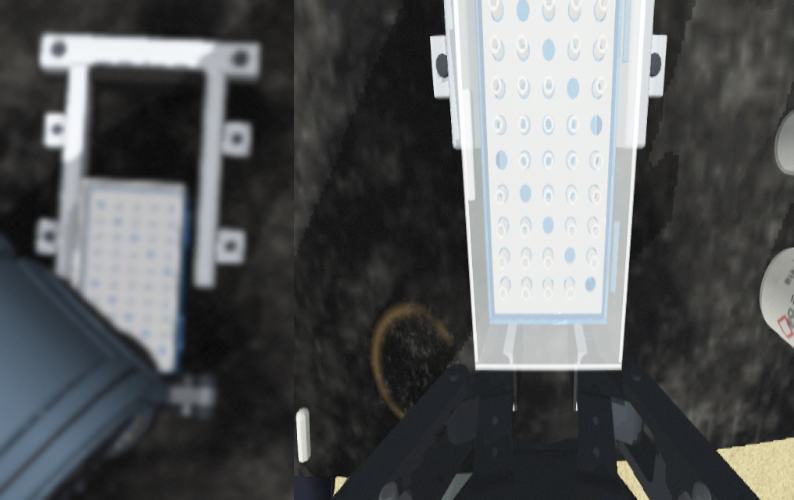

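The box is straight and centred between the rails: tail midpoint at x≈549, rail ends at 455 and 644. I'll carry on.

>>> {"op": "apply_moves", "data": {
  "plan": [
    [[0.008,0,0,0,0,0,-0.3],[0.008,0,0,0,0,0,-0.3],[0.008,0,0,0,0,0,-0.3],[0.008,0,0,0,0,0,-0.3],[0.008,0,0,0,0,0,-0.3],[0.008,0,0,0,0,0,-0.3],[0.008,0,0,0,0,0,-0.3],[0.008,0,0,0,0,0,-0.3]]
  ]
}}

```text
time_s: 11.8
tool_pos: [458.2, -326.4, 17.3]
tool_rot: [-3.142, 0.0, -0.065]
force: [-1.3, 0.3, 1.4]
opening: 29.8
gripper_force: 0.0
```

>>> {"op": "apply_moves", "data": {
  "plan": [
    [[0.008,0,0,0,0,0,-0.3],[0.008,0,0,0,0,0,-0.3],[0.008,0,0,0,0,0,-0.3],[0.008,0,0,0,0,0,-0.3],[0.008,0,0,0,0,0,-0.3],[0.008,0,0,0,0,0,-0.3],[0.006,0,0,0,0,0,-0.3],[0,0,0,0,0,0,-0.3]]
  ]
}}

```text
time_s: 12.6
tool_pos: [485.4, -328.2, 17.3]
tool_rot: [-3.142, -0.001, -0.065]
force: [0.9, 0.2, 0.6]
opening: 29.7
gripper_force: 0.0
```

```bash
cat > t.py <<'E'
from h import *
s=env.state()
n=np.array([500.2,-330.3]);th=-.064
M=np.array([[np.cos(th),np.sin(th)],[-np.sin(th),np.cos(th)]])
print('tool',M@(s['tool_pos'][:2]-n),s['tool_rot'],s['force'],s['time_s'])
E
python3 t.py
```

```text
tool [-14.85601152   1.17280041] [-3.14157519e+00 -7.61590828e-04 -6.45456811e-02] [0.90890362 0.2355736  0.56699455] 12.6
```

>>> {"op": "apply_moves", "data": {
  "plan": [
    [[0.004,0,0,0,0,0,-0.3],[0.004,0,0,0,0,0,-0.3],[0.004,0,0,0,0,0,-0.3],[0.003,0,0,0,0,0,-0.3],[0.002,0,0,0,0,0,-0.3],[0.002,0,0,0,0,0,-0.3],[0.002,0,0,0,0,0,-0.3],[0,0,0,0,0,0,-0.3]]
  ]
}}

```text
time_s: 13.4
tool_pos: [495.5, -328.8, 17.3]
tool_rot: [-3.142, -0.0, -0.065]
force: [-0.4, 0.3, -0.1]
opening: 29.8
gripper_force: 0.0
```

>>> {"op": "apply_moves", "data": {
  "plan": [
    [[0.002,0,0,0,0,0,-0.3],[0.002,0,0,0,0,0,-0.3]]
  ]
}}

```text
time_s: 13.6
tool_pos: [497.2, -328.9, 17.3]
tool_rot: [-3.142, 0.0, -0.065]
force: [-1.4, 0.0, -0.6]
opening: 29.9
gripper_force: 0.0
```

```bash
python3 t.py
python3 - <<'E'
from h import *
snap('wrist','w7'); snap('top','top4')
# nose edge: column-wise brightness profile near stop in top image
g=cv2.cvtColor(cv2.imread('pics/top4.png'),cv2.COLOR_BGR2GRAY)
print(g[115:165,266:280:4].mean(1).round().astype(int).tolist())
E
```

```text
tool [-3.06292864  1.1565594 ] [-3.14152335e+00  1.35303174e-04 -6.49900737e-02] [-1.3582829   0.020816   -0.60973037] 13.6
[32, 46, 95, 152, 182, 188, 185, 178, 178, 178, 173, 153, 111, 72, 91, 133, 152, 156, 159, 166, 179, 188, 191, 190, 186, 186, 188, 190, 188, 184, 183, 186, 190, 189, 181, 162, 140, 126, 116, 102, 88, 80, 74, 69, 66, 66, 65, 64, 62, 62]
```

>>> {"op": "apply_moves", "data": {
  "plan": [
    [[0.002,0,0,0,0,0,-0.3],[0,0,0,0,0,0,-0.3]]
  ]
}}

```text
time_s: 13.9
tool_pos: [498.4, -329.1, 17.3]
tool_rot: [3.142, -0.0, -0.065]
force: [-0.3, -0.1, 0.9]
opening: 29.5
gripper_force: 0.0
```

>>> {"op": "apply_moves", "data": {
  "plan": [
    [[0.002,0,0,0,0,0,-0.3],[0,0,0,0,0,0,-0.3]]
  ]
}}

```text
time_s: 14.1
tool_pos: [499.4, -329.1, 17.3]
tool_rot: [-3.142, -0.0, -0.065]
force: [-0.4, -0.6, -0.5]
opening: 29.6
gripper_force: 0.0
```

```bash
cat > e.py <<'E'
from h import *
import sys
im,s=snap('top',sys.argv[1]); g=im['frame'].mean(2)
print(g[115:140,266:280:4].mean(1).round().astype(int).tolist())
n=np.array([500.2,-330.3]);th=-.064
M=np.array([[np.cos(th),np.sin(th)],[-np.sin(th),np.cos(th)]])
print(((world(sys.argv[1],[[273,128.8]],70)[:,:2]-n)@M.T))
E
python3 e.py top5; python3 t.py
```

```text
[32, 45, 93, 149, 179, 186, 182, 179, 179, 179, 175, 154, 116, 105, 136, 154, 158, 161, 167, 179, 188, 191, 189, 186, 186]
[[133.31558289  -3.8200056 ]]
tool [-0.89246896  1.14021009] [ 3.14158226e+00 -2.02850820e-04 -6.48754898e-02] [-0.85927688 -1.16728047  0.02902033] 14.15
```

>>> {"op": "apply_moves", "data": {
  "plan": [
    [[0.002,0,0,0,0,0,-0.3],[0,0,0,0,0,0,-0.3]]
  ]
}}

```text
time_s: 14.35
tool_pos: [500.4, -329.2, 17.3]
tool_rot: [3.142, -0.0, -0.065]
force: [-0.3, 0.8, 0.1]
opening: 29.9
gripper_force: 0.0
```

>>> {"op": "apply_moves", "data": {
  "plan": [
    [[0.002,0,0,0,0,0,-0.3],[0,0,0,0,0,0,-0.3]]
  ]
}}

```text
time_s: 14.55
tool_pos: [500.4, -329.2, 17.2]
tool_rot: [3.142, 0.002, -0.065]
force: [-3.7, -0.3, 2.4]
opening: 29.5
gripper_force: 0.0
```

The box has met the stop: force is -3.7 N and it stopped moving. I'll back straight off, then rise.

>>> {"op": "apply_moves", "data": {
  "plan": [
    [[-0.004,0,0,0,0,0,-0.3],[-0.02,0,0,0,0,0,-0.3],[-0.04,0,0,0,0,0,-0.3],[-0.04,0,0,0,0,0,-0.3],[-0.04,0,0,0,0,0,-0.3],[-0.02,0,-0.06,0,0,0,-0.3],[0,0,-0.09,0,0,0,-0.3],[0,0,-0.05,0,0,0,-0.3]]
  ]
}}

```text
time_s: 15.35
tool_pos: [419.8, -324.7, 120.6]
tool_rot: [3.139, -0.004, -0.066]
force: [0.6, -1.1, 0.4]
opening: 29.8
gripper_force: 0.0
```

```bash
python3 e.py top6; python3 t.py
python3 - <<'E'
from h import *
a=cv2.imread('pics/top0.png').astype(int);b=cv2.imread('pics/top6.png').astype(int)
print('bystander diff',np.abs(a-b)[135:255,335:380].mean())
g=b.mean(2)
for r in (140,160,180): print(g[r,240:312].round().astype(int).tolist())
E
```

```text
[34, 52, 116, 192, 232, 242, 241, 230, 207, 187, 176, 155, 125, 123, 146, 156, 159, 164, 173, 184, 190, 190, 187, 186, 186]
[[133.31558289  -3.8200056 ]]
tool [-78.47827624  -1.28225798] [ 3.1341312  -0.00943331 -0.06520853] [ 0.88136429 -0.85036805  2.38738173] 15.4
bystander diff 9.830370370370371
[44, 47, 50, 51, 50, 46, 66, 133, 208, 237, 239, 235, 226, 198, 165, 158, 154, 161, 175, 187, 190, 189, 189, 190, 192, 192, 190, 188, 188, 191, 191, 191, 190, 188, 188, 190, 191, 191, 188, 187, 187, 189, 191, 191, 188, 185, 186, 187, 170, 133, 94, 70, 51, 54, 96, 143, 173, 183, 184, 176, 145, 91, 39, 18, 13, 14, 14, 14, 13, 15, 13, 13]
[36, 31, 26, 21, 23, 54, 109, 158, 173, 163, 156, 161, 178, 189, 171, 155, 165, 181, 189, 190, 187, 188, 191, 192, 191, 188, 186, 186, 190, 191, 189, 185, 184, 187, 191, 192, 190, 186, 183, 185, 189, 191, 187, 180, 176, 182, 188, 172, 124, 70, 39, 32, 65, 118, 162, 182, 188, 186, 175, 141, 87, 41, 24, 24, 24, 24, 25, 28, 28, 27, 26, 23]
[157, 144, 130, 120, 123, 148, 172, 175, 161, 150, 142, 149, 163, 160, 158, 172, 185, 190, 186, 184, 186, 191, 191, 189, 185, 185, 186, 191, 192, 189, 184, 183, 186, 191, 190, 183, 177, 177, 184, 190, 192, 190, 187, 188, 191, 190, 169, 126, 89, 64, 46, 74, 127, 169, 186, 188, 184, 169, 132, 80, 41, 34, 30, 33, 31, 35, 39, 40, 39, 36, 31, 30]
```

```bash
python3 -c "
from plant import env
print(env.job_done())"
```

```text
the job is handed in; nothing more can be done
None
```

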